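# Load the light stand and hold its shutter flap at dead centre

## Robot

A 6-joint arm with a two-finger parallel gripper is mounted at the origin on a cart in front of the work surface, level with it; the furniture and walls round the work are solid. World frame = base frame: x ahead of the robot, y to its left, z up, the work surface at z = 0. Lengths are in m, angles in rad, forces in N, time in s.
With the tool pointing down it reaches from about 0.325 to 0.925 m from the base axis. Payload 3.1 kg.
Tool frame: the origin (TCP) lies on the centre line of the jaws, within the pads' length; the fingertips stand 22 mm ahead of it and the grasp point (between the pads) lies 3 mm ahead of it (r.finger_overhang is the distance from the TCP to the fingertips, in m); z points along the fingers, y is the line along which they close (so a half turn about z gives the same grasp; the last joint's range is limited). The gripper opens to 85 mm and grips with 20 to 120 N. Pads are 22 mm wide; open, the fingers measure 114 mm over their backs; the gripper's body (76 mm by 85 mm) begins 54 mm behind the grasp point. The pads swing forward as they close: fully open they stand 13 mm farther back than shut.
Start: joints at [1.125, 0.217, 1.613, -0, 1.311, -0.112], TCP at [0.205, 0.591, 0.253] pointing down, gripper open.
Joint ranges: [-2.75, 2.75], [-0.78, 2.1], [0.31, 2.55], [-1.13, 4.27], [0.13, 2.63], [-2.58, 2.58]. Speed limits (rad/s): [2.79, 2.79, 3.14, 3.14, 3.14, 3.14].

## Interface

Orientations are given as a 3x3 rotation matrix whose columns are the frame's x, y, z axes.
In Python, from plant import r, viewer, silhouettes, spot_point gives the robot as it stands.
- The arm moves only by the tool drive_tool, never from a script. Its argument "commands" is a list of rows, each an object of numbers: "x", "y", "z": the shift along the tool's x, y, z in mm; "wx", "wy", "wz": the turn, a rotation vector about the tool's x, y, z in rad; "jaw": the finger opening in mm, from 0 to 85.4. In form: [{"x": .., "y": .., "z": .., "wx": .., "wy": .., "wz": .., "jaw": ..}, ...]. A call has 1 to 5 rows; each row shifts and turns the commanded pose from where the row before left it, along the tool's axes as they then stand; what a row does not reach is not made up. A row lasts 1/10 s, in which the tool goes at most 50 mm and 8.59 degrees, less where a joint would pass 70% of its speed; a pose out of reach is approached as far as the arm can. A call is refused whole if a number of a shift passes 50 or a number of a turn 0.15, either way. A call with a gripper value outside its range is refused whole. The fingers move at their own pace and stop on an object; "newtons" is the grip in N (left out, the last holds). Time passes only in rows, so rows that do not move let the fingers close. It gives the time, the measured TCP pose, the force, the opening and the grip force at its end, in the units of the state.
- r.get_state(): the state, without advancing time (a new reading comes with each control period).
- viewer.get_image(name): name is "scene" or "top" or "wrist"; returns (picture, depth): 400x640x3 uint8, red, green, blue; 400x640 float32, m along the optical axis (not along the pixel's ray), 0 where there is no reading.
- viewer.camera_info(name): a dict with "fx", "fy", "cx", "cy" (pixels), "D" ([k1, k2, p1, p2, k3] as OpenCV has them; the pictures are not rectified), "origin" and "attitude" of the camera in the world; the wrist camera has in their place "mount" (4x4, takes a point from camera to tool coordinates, whose origin is the TCP and whose axes are the flange's). Camera axes: x right, y down, z forward; pixel columns grow to the right and rows downward; lengths in m; the calibration is good to about 2 mm. A picture is of the moment at which its call begins: read the wrist's pose just before it. camera_info takes no time and is no camera call.
- r.hand_in(): hands the job in; it is judged then, once.
Trained networks look in the newest picture that a camera, given by its name, has taken for a name from the list of things; names that differ only in an ending like _2 or _b are one class to them, and where a whole thing is asked for, a point or a joint stands for the part that bears it (a point fixed in the world has none). Each returns a list of dicts, best first, with "score" (0 to 1); they miss things now and then, are a little off and sometimes report something else, mostly with a low value. They report only what shows in the picture. A call takes as long as a camera call.
- silhouettes(target, camera): "pixels" (400x640 bool, what is visible of it) and "location" ([column, row] as shares, 0 to 1, of the picture: columns of its width, rows of its height, amid what is visible of it).
- spot_point(target, camera): "location" ([column, row] as shares, 0 to 1, of the picture: columns of its width, rows of its height: a listed point, or the origin of a listed thing).
The state is a dict: "t": time; "joints": joint angles; "joint_velocities": joint speeds; "tau": joint torques, N m; "position": TCP position; "eef_rot": TCP orientation; "force": force on the tool from outside, world axes, zero at the start; "wrist_torque": the same for the moment, N m; "grip_width": finger opening in m; "finger_force": force on a finger pad.
Only numpy, scipy, OpenCV 4.12 (cv2) and the standard library are available. Lean on these libraries where they do the work, as an engineer would, in place of code of your own. Each camera call takes 0.05 s, during which the arm holds its last target. There are 200 camera calls.

## Task

Hang the wire sample basket by its handle on the light stand's hook and let go of it. Then take the shutter flap by the bar at its top, swing it up off the lamp side to its dead-centre balance point, standing straight upright, without letting it go over to the other side, and finish while still gripping it there, motionless, for the zero reading. Leave the timer, bottle, tape and tube rack where they are.

Things in the scene. Friction and masses are not known exactly. Their poses are not given: they have to be found in the camera images.
- basket: Loose steel wire basket with a rigid upright handle (bail), about 120 g, com on its middle line. Origin: centre of the underside; z up. Basket 50 mm along its x, 90 mm along its y, rim 40 mm high. The handle is a round bar 9 mm thick whose level top run goes along the basket's y, 70 mm long straight, at 120 mm height (bar centre) over the basket's middle; two upright legs at y = +-43 mm join it to the basket's ends, so 75 mm are free between bar and rim.
- bail (a point): Middle of the handle's level top bar (centre of the bar's thickness), 120 mm above the basket's underside; axes as the basket's (y along the bar). A grip some 27 mm beside it along y leaves the middle free for the hook.
- stand: Fixed light stand. Aluminium base plate 12 mm thick, 100 mm along its x and from y = -200 to +130 mm. Origin on the table under the flap's hinge; x points roughly away from the robot, y to the lamp, z up. Lamp house (84 x 60 mm, top at 88 mm) at y = 62 to 122 mm; flap at y = 0; hook at y = -170 mm on a 12 mm thick post, 172 mm tall, which stands at x = 55 mm (base plate reaching back to x = 95 mm there).
- hook: The steel hook, fixed to the stand. 8 mm round bar that leaves the post top (z 173 mm) at stand x = +55 mm, comes toward stand -x, dips to a valley and ends in an upturned tip at x = -25 mm. Origin on the table under the valley; axes as the stand's.
- hook_seat (a point): Upper surface of the hook's bar at the valley, 160 mm above the table, at stand x = 0, y = -170 mm. The upturned tip is 25 mm nearer the robot (stand -x) and tops out 18 mm higher than this point. The basket's handle bar should rest here, crossing the hook (handle along the stand's y); the basket then hangs clear with its underside about 45 mm above the table. Axes as the stand's.
- flap (a joint): Lean of the shutter flap, rad: 0 = upright, the balance point; positive = leaning to the lamp (stand +y). It swings freely and falls to a stop at +0.7 (where it lies at the start) or -0.7. Flap about 250 g.
- flap_bar (a point): Middle of the flap's top bar, 130 mm from the hinge: a round steel bar 10 mm thick along the stand's x, 62 mm long straight, on two side legs at x = +-37 mm; the flap's plate (80 wide, 6 mm thick) ends 50 mm below the bar. When the flap is upright the bar is 180 mm above the table.
- flap_hinge (a point): Middle of the flap's hinge axis, 50 mm above the table at the stand's origin; the axis runs along the stand's x. Axes as the stand's.
- timer: Bystander, leave alone: white bench timer lying flat, 72 x 62 x 18 mm; origin under its centre.
- bottle: Bystander, leave alone: small brown reagent bottle with a white cap, 44 mm across, 85 mm tall; origin under its centre.
- tape: Bystander, leave alone: roll of tape lying flat, 58 mm across, 19 mm high; origin under its centre.
- rack: Bystander, leave alone: orange tube rack with tubes, the one just behind the light stand, 62 x 105 x 42 mm; origin under its centre.

How it is judged:
By the outcome, as a careful person would: the job done as asked, in the order asked, and still so for the second after the job is handed in, while the arm keeps its last pose, push and grip.
It also fails if it takes over 54 s, if anything falls off the work surface, if the arm or the gripper's body presses on something with over 40 N, if the wrist force passes 120 N, or if a joint passes its speed limit or range.

## Working session

There is one attempt and no reset: what is moved stays moved. The work goes in short steps, Python scripts to look and compute and a tool call to move; the robot and the scene stay as the last step left them, time stands still between calls to the robot, and variables do not carry over. Pictures are saved under pics/ and viewed, at most 10 in all, crops included, and the job is handed in when it is done.

Besides the shell and the picture viewer there is one more tool, called after "Emit:" as name(argument=value, ...), one argument or row to a line, values as JSON. drive_tool: Moves the arm, as the interface text tells. Its arguments: {"type":"object","properties":{"commands":{"type":"array"},"newtons":{"type":"number"}},"required":["commands"]}

```bash
ls; mkdir -p pics
cat > h.py <<'E'
import numpy as np, cv2
from plant import r, viewer, silhouettes, spot_point
def cam(name):
    c=viewer.camera_info(name); K=np.array([[c['fx'],0,c['cx']],[0,c['fy'],c['cy']],[0,0,1]]); D=np.array(c['D'],float)
    if 'mount' in c:
        s=r.get_state(); T=np.eye(4); T[:3,:3]=s['eef_rot']; T[:3,3]=s['position']; T=T@np.array(c['mount'])
        return K,D,T[:3,:3],T[:3,3]
    return K,D,np.array(c['attitude']),np.array(c['origin'])
def ray(C,uv):
    K,D,R,o=C
    p=cv2.undistortPoints(np.array(uv,float).reshape(-1,1,2),K,D).reshape(-1,2)
    return o,(R@np.c_[p,np.ones(len(p))].T).T
def atz(C,uv,z):
    o,d=ray(C,uv); return o+d*((z-o[2])/d[:,2])[:,None]
def proj(C,P):
    K,D,R,o=C; q=(np.atleast_2d(P)-o)@R
    return cv2.projectPoints(q,np.zeros(3),np.zeros(3),K,D)[0].reshape(-1,2)
def cloud(C,dep,mask):
    v,u=np.nonzero(mask&(dep>0)); o,d=ray(C,np.c_[u,v]); return o+d*dep[v,u][:,None]
def px(l): return np.array(l)*[640,400]
def tri(rays):
    A=np.zeros((3,3));b=np.zeros(3)
    for o,d in rays:
        d=d[0]/np.linalg.norm(d[0]);M=np.eye(3)-np.outer(d,d);A+=M;b+=M@o
    return np.linalg.solve(A,b)
def save(img,n): cv2.imwrite('pics/'+n,img[:,:,::-1])
E
cat > a.py <<'E'
from h import *
np.set_printoptions(precision=4,suppress=True)
ims={}
for n in ['scene','top']:
    im,dep=viewer.get_image(n); save(im,n+'.png'); C=cam(n); np.savez('pics/'+n,im=im,dep=dep); print(n,C[2].tolist(),C[3])
    for t in ['bail','basket','hook_seat','flap_bar','flap_hinge','stand','hook']:
        L=spot_point(t,n)
        for l in L[:2]: print(n,t,round(l['score'],2),px(l['location']))
print(r.get_state(), r.finger_overhang)
E
python3 a.py
```

```text
pics
scene [[0.8449434092079268, -0.27882647151754536, 0.4564279067028672], [-0.5348494972803237, -0.44458823770166594, 0.7185244005295242], [0.0025788553799813707, -0.851232693027237, -0.5247820993769955]] [-0.2196 -1.2517  1.0377]
scene bail 0.92 [328.832 253.8  ]
scene basket 0.87 [328.32 285.88]
scene basket 0.52 [328.384 253.12 ]
scene hook_seat 0.62 [302.784 197.68 ]
scene flap_bar 0.86 [266.88 170.8 ]
scene flap_bar 0.52 [350.272 221.   ]
scene stand 0.57 [278.208 212.   ]
scene hook 0.15 [303.104 197.2  ]
top [[0.001550215335435428, -0.9952910770784825, 0.09691887700736085], [-0.9999881998144773, -0.001989119186730119, -0.004432114242911213], [0.004604026956373653, -0.09691086261516373, -0.9952824160221911]] [ 0.4028 -0.0213  1.7956]
top bail 0.52 [387.2  243.68]
top basket 0.64 [383.104 243.32 ]
top hook_seat 0.6 [423.296 205.12 ]
top hook_seat 0.48 [304.704 219.72 ]
top flap_bar 0.9 [233.984 226.   ]
top flap_bar 0.7 [263.424 229.08 ]
top flap_hinge 0.87 [262.4  224.52]
top stand 0.72 [265.408 228.8  ]
top stand 0.69 [303.808 218.92 ]
{'t': 0.8, 'joints': array([ 1.1248,  0.2168,  1.6134, -0.    ,  1.3113, -0.1122]), 'joint_velocities': array([-0.0001, -0.0016,  0.0004,  0.0017,  0.0002,  0.0005]), 'tau': array([  0.0002, -39.6849, -30.4227,  -0.0001,   0.0006,  -0.    ]), 'position': array([0.2047, 0.5905, 0.2534]), 'eef_rot': array([[-0.9448,  0.3276,  0.    ],
       [ 0.3276,  0.9448,  0.0001],
       [-0.    ,  0.0001, -1.    ]]), 'force': array([-0.4485, -0.5127, -0.5946]), 'wrist_torque': array([ 0.004 , -0.0627, -0.005 ]), 'finger_force': 0.0, 'grip_width': 0.0857514810465939} 0.022
```

```bash
cat > b.py <<'E'
import cv2
a=cv2.imread('pics/scene.png')[120:320,180:440]; b=cv2.imread('pics/top.png')[140:290,170:470]
cv2.imwrite('pics/c1.png',cv2.resize(a,None,fx=3,fy=3,interpolation=2)); cv2.imwrite('pics/c2.png',cv2.resize(b,None,fx=2.6,fy=2.6,interpolation=2))
E
python3 b.py
```

```text
(no output)
```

View pics/c1.png

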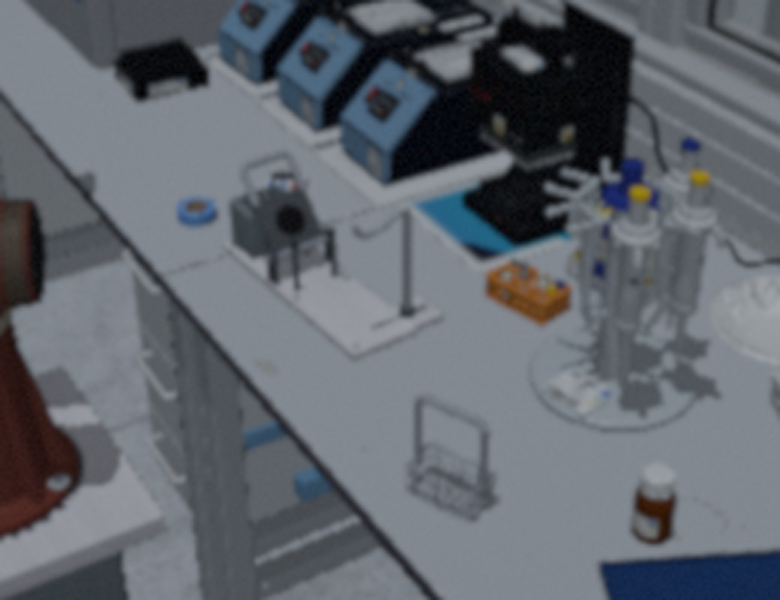

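View pics/c2.png

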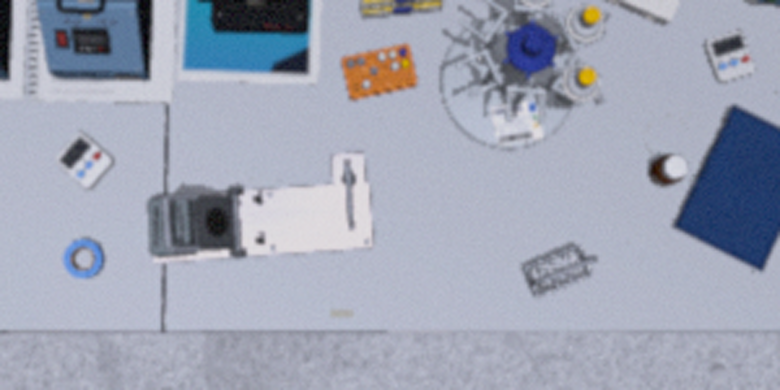

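The scene crop shows the basket (scene px ~(330,270)) with its handle upright, and the stand with its hook post (~(315,200)) and the flap lying on the lamp side. In the top crop the hook runs from ~(304,201) to (304,228), the flap bar is near (234,226), and the basket is near (385,243).

```bash
cat > c.py <<'E'
from h import *
np.set_printoptions(precision=4,suppress=True)
S=cam('scene');T=cam('top')
print('bail top@.12',atz(T,[387.2,243.7],.12),'scene',atz(S,[328.8,253.8],.12),'tri',tri([ray(T,[387.2,243.7]),ray(S,[328.8,253.8])]))
print('basket0',atz(T,[383.1,243.3],.0),atz(S,[328.3,285.9],0))
print('hinge',atz(T,[262.4,224.5],.05))
print('flapbar z',.05+.13*np.cos(.7),atz(T,[234,226],.149),atz(S,[266.9,170.8],.149))
print('seat',atz(T,[304.7,219.7],.16),atz(S,[302.8,197.7],.16))
Z=np.load('pics/top.npz');im,dep=Z['im'],Z['dep']
for t in ['basket','stand']:
    L=silhouettes(t,'top')
    for l in L[:2]:
        m=l['pixels']; P=cloud(T,dep,m); print(t,l['score'],m.sum(),P.mean(0),P.min(0),P.max(0))
    m=L[0]['pixels']
    v,u=np.nonzero(m); print(cv2.minAreaRect(np.c_[u,v].astype(np.float32)))
    P=atz(T,np.c_[u,v],0.02 if t=='basket' else .012); print(cv2.minAreaRect((P[:,:2]*1000).astype(np.float32)))
# white plate
P=cloud(T,dep,np.ones(dep.shape,bool)).reshape(-1,3)
v,u=np.nonzero(dep>0); c=im[v,u].astype(int)
w=(c.min(1)>195)&(abs(P[:,2]-.012)<.02)&(u>225)&(u<320)&(v>195)&(v<245)
q=(P[w,:2]*1000).astype(np.float32);print(w.sum(),cv2.minAreaRect(q))
np.save('pics/plate.npy',q)
E
python3 c.py
```

```text
bail top@.12 [[ 0.4271 -0.2974  0.12  ]] scene [[ 0.4333 -0.2871  0.12  ]] tri [ 0.4271 -0.296   0.1285]
basket0 [[ 0.4304 -0.3011  0.    ]] [[ 0.423  -0.3028  0.    ]]
hinge [[0.5003 0.1656 0.05  ]]
flapbar z 0.1494294843469835 [[0.4892 0.2569 0.149 ]] [[0.4993 0.2773 0.149 ]]
seat [[0.5115 0.003  0.16  ]] [[ 0.5066 -0.0012  0.16  ]]
basket 0.78 118 [ 0.4255 -0.2972  0.0779] [ 0.3966 -0.3521 -0.0049] [ 0.4543 -0.2534  0.1347]
basket 0.31 2375 [0.5043 0.1285 0.0428] [ 0.4418 -0.0272 -0.014 ] [0.6029 0.3008 0.1794]
((386.2000427246094, 244.1000213623047), (9.170604705810547, 27.511816024780273), 71.56504821777344)
((427.0993957519531, -310.0150146484375), (35.11791229248047, 106.79954528808594), 18.387250900268555)
stand 0.9 2400 [0.5047 0.1306 0.0425] [ 0.4418 -0.0272 -0.0106] [0.6029 0.3144 0.1794]
((268.9289245605469, 219.50506591796875), (36.76347732543945, 86.42267608642578), 85.91438293457031)
((522.2372436523438, 144.28085327148438), (143.644287109375, 336.0773620605469), 4.177888870239258)
1242 ((522.3934326171875, 141.02745056152344), (141.31459045410156, 326.09588623046875), 4.336418628692627)
```

```bash
cat > p.py <<'E'
import sys; from h import *
from scipy.spatial.transform import Rotation as Rn
def plan(wps,step=48,wstep=.14,jaw=None,start=None):
    """wps: (x,y,z,tool-y angle deg), tool down. prints rows in the tool's axes"""
    s=r.get_state(); p=np.array(s['position']);R=np.array(s['eef_rot'])
    if start: p=np.array(start)
    for w in wps:
        a=np.radians(w[3]); Y=np.array([np.cos(a),np.sin(a),0]);Z=np.array([0,0,-1.]);Rg=np.c_[np.cross(Y,Z),Y,Z]
        rv=Rn.from_matrix(R.T@Rg).as_rotvec(); d=np.array(w[:3])-p
        n=int(max(np.ceil(np.linalg.norm(d)*1000/step),np.ceil(np.linalg.norm(rv)/wstep),1))
        for i in range(n):
            d=(np.array(w[:3])-p)/(n-i); rv=Rn.from_matrix(R.T@Rg).as_rotvec()/(n-i)
            t=np.round(R.T@d*1000,0 if n>1 else 1); v=np.round(rv,3)
            print('{"x":%g,"y":%g,"z":%g,"wx":%g,"wy":%g,"wz":%g}'%(*t,*v))
            p=p+R@t/1000; R=R@Rn.from_rotvec(v).as_matrix()
        print('--',p)
E
python3 - <<'E'
from p import *
c=viewer.camera_info('wrist');print(c)
plan([(.43,.19,.33,71),(.41,-.285,.30,18)])
E
```

```text
{'fx': 285.1138792161628, 'fy': 285.1138792161628, 'cx': 317.1089053735483, 'cy': 201.1384498139173, 'D': array([-0.04217688,  0.        ,  0.        ,  0.        ,  0.        ]), 'mount': array([[-3.27158476e-04, -9.62735390e-01, -2.70444935e-01,
         6.91281656e-02],
       [ 9.99999892e-01, -4.04415181e-04,  2.29940953e-04,
         1.06321236e-04],
       [-3.30744331e-04, -2.70444830e-01,  9.62735418e-01,
        -1.20184732e-01],
       [ 0.00000000e+00,  0.00000000e+00,  0.00000000e+00,
         1.00000000e+00]])}
{"x":-34,"y":-30,"z":-8,"wx":0,"wy":-0,"wz":-0}
{"x":-34,"y":-31,"z":-8,"wx":0,"wy":-0,"wz":-0}
{"x":-35,"y":-30,"z":-8,"wx":0,"wy":-0,"wz":-0}
{"x":-34,"y":-31,"z":-8,"wx":0,"wy":-0,"wz":-0}
{"x":-35,"y":-30,"z":-7,"wx":0,"wy":-0,"wz":-0}
{"x":-34,"y":-31,"z":-8,"wx":0,"wy":-0,"wz":-0}
{"x":-35,"y":-30,"z":-7,"wx":0,"wy":-0,"wz":-0.001}
{"x":-34,"y":-31,"z":-8,"wx":0,"wy":-0,"wz":-0}
{"x":-34,"y":-30,"z":-7,"wx":0,"wy":-0,"wz":-0.001}
{"x":-35,"y":-31,"z":-8,"wx":0,"wy":-0,"wz":-0}
-- [0.42999458 0.18972451 0.33031493]
{"x":-14,"y":-46,"z":3,"wx":-0,"wy":-0,"wz":0.092}
{"x":-18,"y":-44,"z":3,"wx":-0,"wy":-0,"wz":0.093}
{"x":-22,"y":-42,"z":3,"wx":-0,"wy":-0,"wz":0.092}
{"x":-25,"y":-40,"z":3,"wx":-0,"wy":-0,"wz":0.093}
{"x":-29,"y":-38,"z":3,"wx":-0,"wy":-0,"wz":0.092}
{"x":-32,"y":-35,"z":3,"wx":-0,"wy":-0,"wz":0.093}
{"x":-36,"y":-31,"z":3,"wx":-0,"wy":-0,"wz":0.092}
{"x":-38,"y":-28,"z":3,"wx":-0,"wy":-0,"wz":0.093}
{"x":-41,"y":-25,"z":3,"wx":-0,"wy":-0,"wz":0.092}
{"x":-42,"y":-20,"z":3,"wx":-0,"wy":-0,"wz":0.093}
-- [ 0.41026503 -0.28452932  0.30031386]
```

Emit:
drive_tool(
  commands=[
    {"x":-34,"y":-30,"z":-8},
    {"x":-34,"y":-31,"z":-8},
    {"x":-35,"y":-30,"z":-8},
    {"x":-34,"y":-31,"z":-8},
    {"x":-35,"y":-30,"z":-7},
  ],
)

```text
invalid input
```

Emit:
drive_tool(
  commands=[
    {"x":-34,"y":-31,"z":-8},
    {"x":-35,"y":-30,"z":-7},
    {"x":-34,"y":-31,"z":-8},
    {"x":-34,"y":-30,"z":-7},
    {"x":-35,"y":-31,"z":-8},
  ],
)

```text
invalid input
```

```bash
cat > w.py <<'E'
from h import *; import sys
np.set_printoptions(precision=4,suppress=True)
nm=sys.argv[1]
C=cam('wrist'); s=r.get_state(); print(s['t'],s['position'],np.abs(s['joint_velocities']).max()); im,dep=viewer.get_image('wrist'); save(im,nm+'.png'); np.savez('pics/'+nm,im=im,dep=dep,R=C[2],o=C[3])
H={'bail':.12,'basket':0,'flap_bar':.149,'flap_hinge':.05,'hook_seat':.16,'hook':0,'stand':0}
for t in sys.argv[2:]:
    for l in spot_point(t,'wrist')[:2]:
        u=px(l['location']); d=dep[int(u[1]),int(u[0])]; print(t,round(l['score'],2),u,atz(C,u,H[t])[0],'depth',d,(lambda q:q[0]+q[1][0]*d)(ray(C,u)))
E
python3 w.py w1 flap_bar flap_hinge hook_seat stand
```

```text
0.9 [0.2048 0.5905 0.2533] 0.0020534639661824953
```

Emit:
drive_tool(
  commands=[
    {"x":-34,"y":-30,"z":-8,"wx":0,"wy":0,"wz":0,"jaw":85},
    {"x":-34,"y":-31,"z":-8,"wx":0,"wy":0,"wz":0,"jaw":85},
    {"x":-35,"y":-30,"z":-8,"wx":0,"wy":0,"wz":0,"jaw":85},
    {"x":-34,"y":-31,"z":-8,"wx":0,"wy":0,"wz":0,"jaw":85},
    {"x":-35,"y":-30,"z":-7,"wx":0,"wy":0,"wz":0,"jaw":85},
  ],
)

```text
t: 1.65
position: [0.318, 0.3891, 0.2929]
eef_rot: [[-0.945, 0.327, 0.001], [0.327, 0.945, 0.0], [-0.001, 0.001, -1.0]]
force: [2.3, 1.0, -0.4]
grip_width: 0.0849
finger_force: 0.0
```

Emit:
drive_tool(
  commands=[
    {"x":-34,"y":-31,"z":-8,"wx":0,"wy":0,"wz":0,"jaw":60},
    {"x":-35,"y":-30,"z":-7,"wx":0,"wy":0,"wz":0,"jaw":60},
    {"x":-34,"y":-31,"z":-8,"wx":0,"wy":0,"wz":0,"jaw":60},
    {"x":-34,"y":-30,"z":-7,"wx":0,"wy":0,"wz":0,"jaw":60},
    {"x":-35,"y":-31,"z":-8,"wx":0,"wy":0,"wz":0,"jaw":60},
  ],
)

```text
t: 2.15
position: [0.4303, 0.188, 0.3308]
eef_rot: [[-0.945, 0.327, 0.001], [0.327, 0.945, 0.0], [-0.001, 0.001, -1.0]]
force: [1.0, 1.4, 0.7]
grip_width: 0.0602
finger_force: 0.0
```

```bash
python3 w.py w1 flap_bar flap_hinge hook_seat stand
```

```text
2.15 [0.4303 0.188  0.3308] 0.9920462990999444
flap_bar 0.85 [391.616 217.08 ] [0.4903 0.256  0.149 ] depth 0.31460512 [0.4886 0.2554 0.153 ]
flap_hinge 0.67 [321.6 217. ] [0.497  0.1723 0.05  ] depth 0.41990715 [0.496  0.1726 0.0531]
hook_seat 0.41 [193.6 298. ] [0.5073 0.0061 0.16  ] depth 0.10256885 [0.4086 0.148  0.3618]
stand 0.63 [319.168 206.6  ] [0.495  0.1696 0.    ] depth 0.4149665 [0.4795 0.1745 0.0537]
stand 0.26 [ 61.696 255.   ] [ 0.4292 -0.2996  0.    ] depth 0.45259303 [ 0.4236 -0.2554  0.039 ]
```

Emit:
drive_tool(
  commands=[
    {"x":-14,"y":-46,"z":3,"wx":0,"wy":0,"wz":0.092,"jaw":60},
    {"x":-18,"y":-44,"z":3,"wx":0,"wy":0,"wz":0.093,"jaw":60},
    {"x":-22,"y":-42,"z":3,"wx":0,"wy":0,"wz":0.092,"jaw":60},
    {"x":-25,"y":-40,"z":3,"wx":0,"wy":0,"wz":0.093,"jaw":60},
    {"x":-29,"y":-38,"z":3,"wx":0,"wy":0,"wz":0.092,"jaw":60},
  ],
)

```text
t: 2.9
position: [0.419, -0.0478, 0.3149]
eef_rot: [[-0.7, 0.714, 0.0], [0.714, 0.7, 0.001], [0.0, 0.001, -1.0]]
force: [0.3, -0.1, 0.2]
grip_width: 0.0601
finger_force: 0.0
```

Emit:
drive_tool(
  commands=[
    {"x":-32,"y":-35,"z":3,"wx":0,"wy":0,"wz":0.093,"jaw":60},
    {"x":-36,"y":-31,"z":3,"wx":0,"wy":0,"wz":0.092,"jaw":60},
    {"x":-38,"y":-28,"z":3,"wx":0,"wy":0,"wz":0.093,"jaw":60},
    {"x":-41,"y":-25,"z":3,"wx":0,"wy":0,"wz":0.092,"jaw":60},
    {"x":-42,"y":-20,"z":3,"wx":0,"wy":0,"wz":0.093,"jaw":60},
  ],
)

```text
t: 3.4
position: [0.4096, -0.2846, 0.2998]
eef_rot: [[-0.306, 0.952, 0.0], [0.952, 0.306, 0.001], [0.001, 0.0, -1.0]]
force: [0.8, 0.2, -0.6]
grip_width: 0.0602
finger_force: 0.0
```

Emit:
drive_tool(
  commands=[
    {"x":0,"y":0,"z":0,"wx":0,"wy":0,"wz":0,"jaw":60},
  ],
)

```text
t: 3.5
position: [0.4091, -0.2874, 0.2992]
eef_rot: [[-0.303, 0.953, -0.001], [0.953, 0.303, -0.001], [-0.0, -0.002, -1.0]]
force: [-0.5, 0.6, -0.1]
grip_width: 0.06
finger_force: 0.0
```

```bash
python3 w.py w2 bail basket
python3 - <<'E'
from h import *
Z=np.load('pics/w2.npz'); C=cam('wrist'); L=silhouettes('basket','wrist')
np.set_printoptions(precision=4,suppress=True)
P=cloud(C,Z['dep'],L[0]['pixels']); print(L[0]['score'],len(P))
for lo,hi in [(.108,.135),(.02,.06),(-.01,.02)]:
    Q=P[(P[:,2]>lo)&(P[:,2]<hi)]
    if len(Q)>5: print(lo,len(Q),Q.mean(0),cv2.minAreaRect((Q[:,:2]*1000).astype(np.float32)), cv2.fitLine((Q[:,:2]*1000).astype(np.float32),2,0,1,1).ravel())
E
```

```text
3.5 [ 0.4091 -0.2874  0.2992] 0.06434569613960477
bail 0.63 [329.728 201.28 ] [ 0.4262 -0.298   0.12  ] depth 0.30762008 [ 0.4258 -0.2972  0.1233]
basket 0.96 [326.592 179.92 ] [ 0.4265 -0.2986  0.    ] depth 0.3010115 [ 0.4152 -0.2759  0.1235]
0.64 1948
0.108 657 [ 0.4265 -0.29    0.1226] ((428.3687744140625, -294.0594787597656), (9.002066612243652, 93.38595581054688), 22.630056381225586) [   0.3852   -0.9228  426.5488 -289.9922]
0.02 568 [ 0.4279 -0.2913  0.0382] ((428.20361328125, -293.13330078125), (50.05424499511719, 92.59191131591797), 22.615026473999023) [   0.3839   -0.9234  427.8573 -291.3269]
-0.01 682 [ 0.4304 -0.2968  0.0022] ((434.21661376953125, -307.060302734375), (56.4203987121582, 116.91907501220703), 22.90472984313965) [   0.3881   -0.9216  430.364  -296.8083]
```

View pics/w2.png

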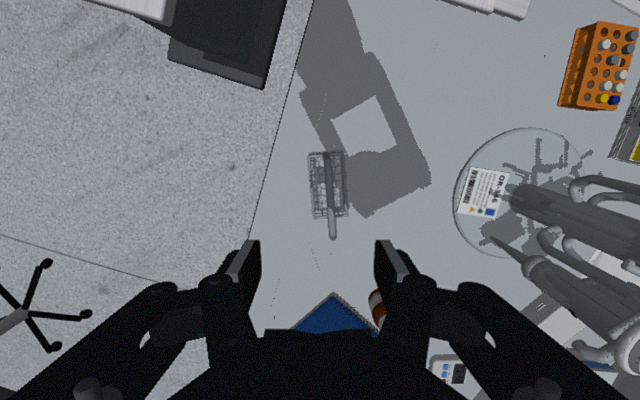

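The wrist view shows the basket around (328,190) with the bail bar running to (333,235). The cloud gives the bail middle at (0.428,-0.295) and the closing direction at 22.6°.

Run:
```python
from p import *
np.set_printoptions(precision=4,suppress=True)
plan([(.4384,-.320,.20,22.6),(.4384,-.320,.122,22.6)])
for n in ['top','w1','scene']:
    Z=np.load(f'pics/{n}.npz'); C=cam('top' if n!='scene' else n)
    if n=='w1': C=(cam('wrist')[0],cam('wrist')[1],Z['R'],Z['o'])
    P=cloud(C,Z['dep'],Z['dep']>0)
    m=(P[:,2]>.15)&(P[:,2]<.2)&(abs(P[:,0]-.53)<.09)&(abs(P[:,1]-.0)<.04); Q=P[m]; print(n,len(Q))
    if len(Q)>5: print(Q.mean(0),Q.min(0),Q.max(0),cv2.fitLine(Q[:,:2].astype(np.float32),2,0,.01,.001).ravel())
```

```text
{"x":-15,"y":5,"z":33,"wx":-0,"wy":-0,"wz":-0.026}
{"x":-15,"y":5,"z":33,"wx":0,"wy":-0.001,"wz":-0.027}
{"x":-15,"y":5,"z":34,"wx":-0,"wy":-0,"wz":-0.026}
-- [ 0.4388 -0.3199  0.1998]
{"x":0,"y":-0,"z":39,"wx":-0,"wy":-0,"wz":-0}
{"x":0,"y":-0,"z":39,"wx":-0,"wy":-0,"wz":-0}
-- [ 0.4388 -0.3199  0.1218]
top 55
[0.5295 0.0062 0.1672] [0.4845 0.0016 0.1544] [0.5707 0.0129 0.1794] [0.9974 0.0727 0.5295 0.0062]
w1 51
[0.4864 0.0069 0.1681] [0.4811 0.0047 0.1578] [0.495  0.0085 0.177 ] [0.9965 0.0835 0.4864 0.0069]
scene 64
[0.5351 0.0043 0.1653] [ 0.4813 -0.0063  0.1507] [0.5696 0.012  0.1796] [0.9967 0.0812 0.5351 0.0043]
```

Emit:
drive_tool(
  commands=[
    {"x":-15,"y":5,"z":33,"wx":0,"wy":0,"wz":-0.026,"jaw":60},
    {"x":-15,"y":5,"z":33,"wx":0,"wy":0,"wz":-0.027,"jaw":60},
    {"x":-15,"y":5,"z":34,"wx":0,"wy":0,"wz":-0.026,"jaw":60},
    {"x":0,"y":0,"z":0,"wx":0,"wy":0,"wz":0,"jaw":60},
  ],
)

```text
t: 4.1
position: [0.4369, -0.3183, 0.1948]
eef_rot: [[-0.384, 0.923, -0.007], [0.923, 0.384, 0.007], [0.01, -0.004, -1.0]]
force: [0.3, 1.2, -0.9]
grip_width: 0.0598
finger_force: 0.0
```

```bash
python3 w.py w3
python3 - <<'E'
from p import *
Z=np.load('pics/w3.npz'); C=cam('wrist')
P=cloud(C,Z['dep'],Z['dep']>0)
m=(P[:,2]>.108)&(P[:,2]<.135)&(np.hypot(P[:,0]-.428,P[:,1]+.295)<.08);Q=P[m]
print(len(Q),Q.mean(0),cv2.minAreaRect((Q[:,:2]*1000).astype(np.float32)))
plan([(.4384,-.320,.122,22.6)])
E
```

```text
4.1 [ 0.4369 -0.3183  0.1948] 0.07205447052345161
1593 [ 0.42672187 -0.29557604  0.12491379] ((428.4964599609375, -299.9014892578125), (9.008310317993164, 93.53742980957031), 22.28720474243164)
{"x":-1,"y":0,"z":38,"wx":-0.001,"wy":-0.003,"wz":-0}
{"x":-1,"y":1,"z":38,"wx":-0.002,"wy":-0.003,"wz":-0.001}
-- [ 0.43894875 -0.32010831  0.12154687]
```

Emit:
drive_tool(
  commands=[
    {"x":-1,"y":0,"z":38,"wx":0,"wy":0,"wz":0,"jaw":60},
    {"x":-2,"y":0,"z":36,"wx":0,"wy":0,"wz":0,"jaw":30},
    {"x":0,"y":0,"z":0,"wx":0,"wy":0,"wz":0,"jaw":0},
    {"x":0,"y":0,"z":0,"wx":0,"wy":0,"wz":0,"jaw":0},
    {"x":0,"y":0,"z":0,"wx":0,"wy":0,"wz":0,"jaw":0},
  ],
  newtons=60,
)

```text
t: 4.65
position: [0.4411, -0.3257, 0.1296]
eef_rot: [[-0.382, 0.924, 0.004], [0.924, 0.382, -0.004], [-0.005, 0.002, -1.0]]
force: [0.3, 0.2, -1.4]
grip_width: 0.0068
finger_force: 58.5
```

Emit:
drive_tool(
  commands=[
    {"x":0,"y":0,"z":-10,"wx":0,"wy":0,"wz":0,"jaw":0},
    {"x":0,"y":0,"z":-20,"wx":0,"wy":0,"wz":0,"jaw":0},
    {"x":0,"y":0,"z":0,"wx":0,"wy":0,"wz":0,"jaw":0},
  ],
)

```text
t: 4.95
position: [0.442, -0.3271, 0.1616]
eef_rot: [[-0.381, 0.924, 0.007], [0.924, 0.381, -0.007], [-0.009, 0.004, -1.0]]
force: [-0.1, -0.8, -0.3]
grip_width: 0.0064
finger_force: 58.6
```

```bash
python3 w.py w4
python3 - <<'E'
from p import *
s=r.get_state(); print(s['grip_width'],s['force'])
E
```

```text
4.95 [ 0.442  -0.3271  0.1616] 0.03363292893210847
0.006899714710196399 [ 0.21344243  0.53118262 -1.48214673]
```

View pics/w4.png

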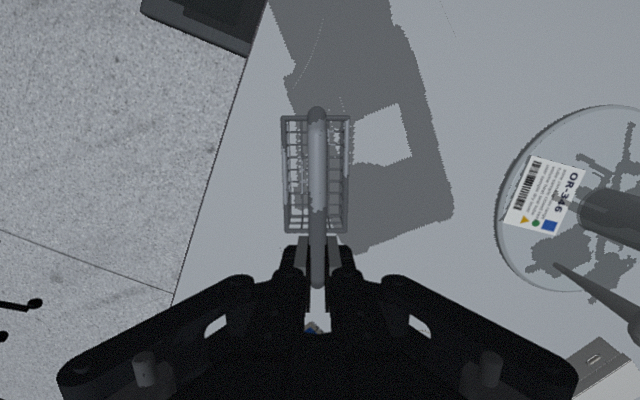

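The picture shows the bar clamped between the pads (bar from (316,110) to (318,285)), with the basket hanging straight below it.

Run:
```python
from p import *
np.set_printoptions(precision=4,suppress=True)
Z=np.load('pics/w4.npz'); s=r.get_state(); C=(*cam('wrist')[:2],Z['R'],Z['o'])
P=(cloud(C,Z['dep'],Z['dep']>0)-s['position'])@s['eef_rot']   # tool axes
m=(abs(P[:,1])<.012)&(abs(P[:,2]-.003)<.02)&(P[:,0]>.015)&(P[:,0]<.12);Q=P[m]
for a in np.arange(.01,.1,.01):
    q=Q[(Q[:,0]>=a)&(Q[:,0]<a+.01)]
    if len(q): print(round(a,3),len(q),q[:,1].mean(),q[:,2].min(),np.median(q[:,2]))
m=(abs(P[:,1])<.04)&(P[:,2]>.075)&(P[:,2]<.1)&(abs(P[:,0])<.12);print(P[m].min(0),P[m].max(0),Q[:,0].max())
plan([(.40,-.20,.215,14),(.40,-.025,.215,4.4)])
```

```text
0.01 174 0.00036457063603686027 0.00207793361600087 0.0040594520119760155
0.02 379 0.0001933818784378645 0.0022591483090212087 0.0040173614272521006
0.03 399 0.00016561073181690984 0.0019817707458203953 0.004133917064827703
0.04 431 0.0003154621006420646 0.0015969212824509533 0.004156867058034023
0.05 458 0.000390806089666897 0.0018466530293779126 0.004194855936348368
0.06 459 0.0002460347977508849 0.0019090219899141312 0.005502023842570285
0.07 183 0.00011891085894294193 0.008049741078719747 0.011966854237614738
[-0.0178 -0.0262  0.0856] [0.0724 0.0241 0.0989] 0.07498668752384482
{"x":33,"y":3,"z":-14,"wx":0.001,"wy":0.002,"wz":0.037}
{"x":33,"y":1,"z":-14,"wx":0.001,"wy":0.001,"wz":0.037}
{"x":33,"y":0,"z":-14,"wx":0.001,"wy":0.002,"wz":0.036}
{"x":34,"y":-1,"z":-14,"wx":0,"wy":0.001,"wz":0.037}
-- [ 0.4001 -0.1996  0.2154]
{"x":42,"y":11,"z":0,"wx":0,"wy":0,"wz":0.042}
{"x":43,"y":9,"z":0,"wx":0,"wy":0,"wz":0.042}
{"x":43,"y":7,"z":0,"wx":0,"wy":0,"wz":0.042}
{"x":44,"y":4,"z":0,"wx":0.001,"wy":0,"wz":0.041}
-- [ 0.3997 -0.0246  0.2154]
```

Emit:
drive_tool(
  commands=[
    {"x":33,"y":3,"z":-13,"wx":0.001,"wy":0.002,"wz":0.037,"jaw":0},
    {"x":33,"y":1,"z":-13,"wx":0.001,"wy":0.001,"wz":0.037,"jaw":0},
    {"x":33,"y":0,"z":-13,"wx":0.001,"wy":0.002,"wz":0.036,"jaw":0},
    {"x":34,"y":-1,"z":-12,"wx":0,"wy":0.001,"wz":0.037,"jaw":0},
    {"x":40,"y":11,"z":0,"wx":0,"wy":0,"wz":0.042,"jaw":0},
  ],
)

```text
t: 5.5
position: [0.3995, -0.1568, 0.2096]
eef_rot: [[-0.197, 0.98, -0.002], [0.98, 0.197, 0.002], [0.003, -0.001, -1.0]]
force: [1.3, 0.4, -1.5]
grip_width: 0.0067
finger_force: 58.6
```

Emit:
drive_tool(
  commands=[
    {"x":41,"y":10,"z":0,"wx":0,"wy":0,"wz":0.042,"jaw":0},
    {"x":41,"y":8,"z":0,"wx":0,"wy":0,"wz":0.042,"jaw":0},
    {"x":41,"y":6,"z":0,"wx":0,"wy":0,"wz":0.041,"jaw":0},
    {"x":0,"y":0,"z":0,"wx":0,"wy":0,"wz":0,"jaw":0},
    {"x":0,"y":0,"z":0,"wx":0,"wy":0,"wz":0,"jaw":0},
  ],
)

```text
t: 6.0
position: [0.4034, -0.0306, 0.2083]
eef_rot: [[-0.08, 0.997, -0.005], [0.997, 0.08, 0.004], [0.004, -0.004, -1.0]]
force: [0.7, 0.2, -1.4]
grip_width: 0.0068
finger_force: 58.6
```

```bash
python3 w.py w5 hook_seat
python3 - <<'E'
from p import *
np.set_printoptions(precision=4,suppress=True)
Z=np.load('pics/w5.npz'); s=r.get_state(); C=(*cam('wrist')[:2],Z['R'],Z['o'])
P=cloud(C,Z['dep'],Z['dep']>0)
m=(P[:,2]>.15)&(P[:,2]<.19)&(abs(P[:,0]-.53)<.07)&(abs(P[:,1]-.0)<.04); Q=P[m]; print(len(Q))
if len(Q)>5: print(Q.mean(0),Q.min(0),Q.max(0),cv2.fitLine(Q[:,:2].astype(np.float32),2,0,.01,.001).ravel())
print(s['eef_rot'])
plan([(.512,-.023,.2115,4.4)],step=40)
E
```

```text
6.0 [ 0.4034 -0.0306  0.2083] 0.04326481552555855
hook_seat 0.9 [495.616 195.4  ] [0.5109 0.0037 0.16  ] depth 0.17460515 [0.5116 0.0035 0.159 ]
2285
[0.532  0.0079 0.1661] [ 0.4809 -0.0005  0.1501] [0.5697 0.0154 0.1783] [0.9963 0.0855 0.532  0.0079]
[[-0.0767  0.997  -0.0046]
 [ 0.997   0.0767  0.0041]
 [ 0.0044 -0.0043 -1.    ]]
{"x":0,"y":36,"z":-1,"wx":-0.001,"wy":-0.001,"wz":-0}
{"x":0,"y":36,"z":-1,"wx":-0.002,"wy":-0.002,"wz":-0}
{"x":1,"y":37,"z":-1,"wx":-0.001,"wy":-0.001,"wz":-0}
-- [ 0.5122 -0.0227  0.2111]
```

View pics/w5.png

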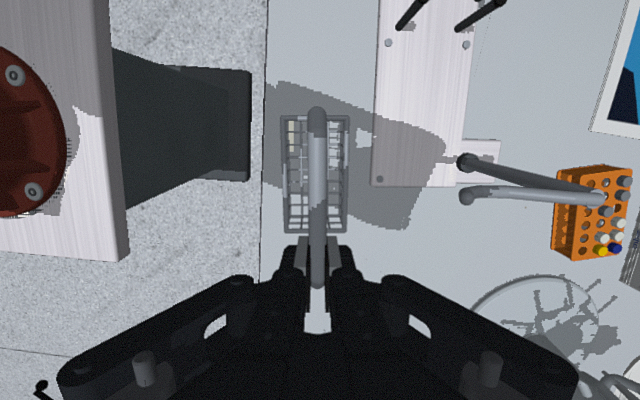

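The hook bar shows at (465,195)–(600,195), in line with the bail opening, and the seat is confirmed at (0.511,0.004).

Emit:
drive_tool(
  commands=[
    {"x":0,"y":36,"z":-1,"wx":-0.001,"wy":-0.001,"wz":0,"jaw":0},
    {"x":0,"y":36,"z":-1,"wx":-0.002,"wy":-0.002,"wz":0,"jaw":0},
    {"x":1,"y":37,"z":-1,"wx":-0.001,"wy":-0.001,"wz":0,"jaw":0},
    {"x":0,"y":0,"z":0,"wx":0,"wy":0,"wz":0,"jaw":0},
    {"x":0,"y":0,"z":20,"wx":0,"wy":0,"wz":0,"jaw":0},
  ],
)

```text
t: 6.6
position: [0.5155, -0.0241, 0.1934]
eef_rot: [[-0.075, 0.997, 0.005], [0.997, 0.075, -0.0], [-0.001, 0.005, -1.0]]
force: [-0.1, -0.6, -1.6]
grip_width: 0.0064
finger_force: 58.8
```

Emit:
drive_tool(
  commands=[
    {"x":0,"y":0,"z":10,"wx":0,"wy":0,"wz":0,"jaw":0},
    {"x":0,"y":0,"z":5,"wx":0,"wy":0,"wz":0,"jaw":0},
    {"x":0,"y":0,"z":0,"wx":0,"wy":0,"wz":0,"jaw":0},
  ],
)

```text
t: 6.9
position: [0.511, -0.0225, 0.1749]
eef_rot: [[-0.076, 0.997, -0.003], [0.997, 0.076, 0.001], [0.002, -0.003, -1.0]]
force: [-0.5, 0.3, -1.8]
grip_width: 0.0064
finger_force: 58.7
```

Now down to contact, in small steps.

Emit:
drive_tool(
  commands=[
    {"x":0,"y":0,"z":2,"wx":0,"wy":0,"wz":0,"jaw":0},
    {"x":0,"y":0,"z":2,"wx":0,"wy":0,"wz":0,"jaw":0},
    {"x":0,"y":0,"z":0,"wx":0,"wy":0,"wz":0,"jaw":0},
  ],
)

```text
t: 7.2
position: [0.5128, -0.0222, 0.173]
eef_rot: [[-0.077, 0.997, 0.001], [0.997, 0.077, 0.0], [0.0, 0.001, -1.0]]
force: [-1.3, -0.6, -0.0]
grip_width: 0.0067
finger_force: 59.0
```

Emit:
drive_tool(
  commands=[
    {"x":0,"y":0,"z":1.5,"wx":0,"wy":0,"wz":0,"jaw":0},
    {"x":0,"y":0,"z":0,"wx":0,"wy":0,"wz":0,"jaw":0},
  ],
)

```text
t: 7.4
position: [0.513, -0.0222, 0.1724]
eef_rot: [[-0.077, 0.997, 0.001], [0.997, 0.077, 0.0], [0.0, 0.001, -1.0]]
force: [-2.1, -1.1, 6.0]
grip_width: 0.0065
finger_force: 59.5
```

```bash
python3 w.py w6
python3 - <<'E'
from p import *
np.set_printoptions(precision=4,suppress=True)
Z=np.load('pics/w6.npz'); s=r.get_state(); C=(*cam('wrist')[:2],Z['R'],Z['o'])
P=cloud(C,Z['dep'],Z['dep']>0)
T=(P-s['position'])@s['eef_rot']
m=(abs(T[:,1])<.003)&(abs(T[:,2]-.006)<.012)&(T[:,0]>.015)&(T[:,0]<.065)
for a in np.arange(.015,.07,.005):
    q=P[m&(T[:,0]>a)&(T[:,0]<=a+.005)]
    if len(q): print(round(a,3),len(q),np.percentile(q[:,2],[20,50,90]),q[:,:2].mean(0))
E
```

```text
7.4 [ 0.513  -0.0222  0.1724] 0.001971252108115116
0.015 131 [0.1669 0.1674 0.1682] [ 0.5116 -0.0048]
0.02 126 [0.1669 0.1675 0.1684] [0.5112 0.0003]
0.025 130 [0.167  0.1676 0.1686] [0.5109 0.0051]
0.03 138 [0.1671 0.1676 0.1685] [0.5105 0.0101]
0.035 135 [0.1672 0.1678 0.1686] [0.5101 0.0151]
0.04 145 [0.1673 0.1679 0.1687] [0.5097 0.0201]
0.045 144 [0.1674 0.168  0.169 ] [0.5093 0.0251]
0.05 150 [0.1676 0.168  0.169 ] [0.5089 0.0301]
0.055 153 [0.1675 0.168  0.169 ] [0.5085 0.0352]
0.06 157 [0.1676 0.1682 0.1692] [0.5082 0.0401]
```

View pics/w6.png

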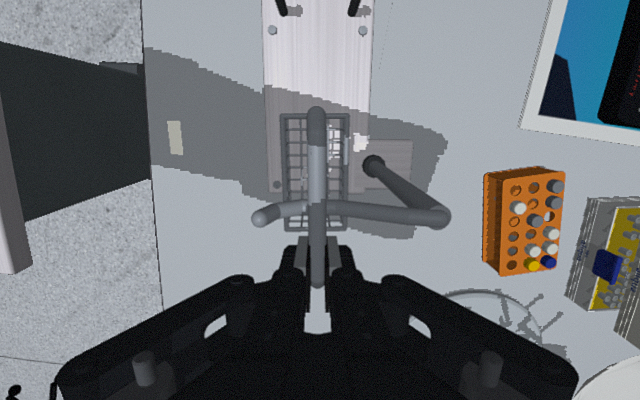

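The bar crosses the hook at (318,205) in the valley with 6 N upward support, so it is seated. I'll release it and go up.

Emit:
drive_tool(
  commands=[
    {"x":0,"y":0,"z":-0.5,"wx":0,"wy":0,"wz":0,"jaw":15},
    {"x":0,"y":0,"z":0,"wx":0,"wy":0,"wz":0,"jaw":35},
    {"x":0,"y":0,"z":0,"wx":0,"wy":0,"wz":0,"jaw":45},
    {"x":0,"y":0,"z":-5,"wx":0,"wy":0,"wz":0,"jaw":45},
    {"x":0,"y":0,"z":-15,"wx":0,"wy":0,"wz":0,"jaw":45},
  ],
)

```text
t: 7.95
position: [0.5107, -0.0217, 0.1895]
eef_rot: [[-0.077, 0.997, -0.005], [0.997, 0.077, 0.002], [0.002, -0.004, -1.0]]
force: [-0.5, -0.3, 0.3]
grip_width: 0.0451
finger_force: 0.0
```

Emit:
drive_tool(
  commands=[
    {"x":0,"y":0,"z":-30,"wx":0,"wy":0,"wz":0,"jaw":45},
    {"x":0,"y":0,"z":-40,"wx":0,"wy":0,"wz":0,"jaw":45},
    {"x":0,"y":0,"z":-30,"wx":0,"wy":0,"wz":0,"jaw":60},
  ],
)

```text
t: 8.25
position: [0.5127, -0.0221, 0.2935]
eef_rot: [[-0.077, 0.997, 0.001], [0.997, 0.077, 0.001], [0.001, 0.001, -1.0]]
force: [0.5, 0.2, 0.5]
grip_width: 0.058
finger_force: 0.0
```

```bash
python3 w.py w7 bail hook_seat basket flap_bar flap_hinge
python3 - <<'E'
from p import *
np.set_printoptions(precision=4,suppress=True)
Z=np.load('pics/w7.npz'); C=(*cam('wrist')[:2],Z['R'],Z['o'])
P=cloud(C,Z['dep'],Z['dep']>0)
m=(P[:,2]>.155)&(P[:,2]<.185)&(abs(P[:,0]-.51)<.013)&(abs(P[:,1])<.07);Q=P[m]
print(len(Q),Q.mean(0),cv2.minAreaRect((Q[:,:2]*1000).astype(np.float32)))
for y in [-.03,.03]:
    q=Q[abs(Q[:,1]-y)<.008]; print(y,np.median(q,0))
plan([(.485,.254,.27,94.4)])
E
```

```text
8.25 [ 0.5127 -0.0221  0.2935] 0.5657031503934447
bail 0.63 [315.392 170.08 ] [ 0.5091 -0.0023  0.12  ] depth 0.24740928 [0.5087 0.0057 0.1682]
hook_seat 0.78 [317.888 168.12 ] [0.5109 0.0063 0.16  ] depth 0.24680308 [0.5107 0.0076 0.1683]
flap_hinge 0.75 [315.776   7.6  ] [0.496  0.1716 0.05  ] depth 0.3121448 [0.4962 0.17   0.0547]
1180 [0.5102 0.009  0.1655] ((510.2738952636719, 6.673240661621094), (92.83180236816406, 25.883466720581055), 83.56781768798828)
-0.03 [ 0.5133 -0.0284  0.1671]
0.03 [0.5087 0.0299 0.1673]
{"x":23,"y":-0,"z":2,"wx":-0,"wy":-0,"wz":-0.131}
{"x":23,"y":3,"z":2,"wx":-0,"wy":-0,"wz":-0.131}
{"x":22,"y":6,"z":2,"wx":-0,"wy":-0,"wz":-0.131}
{"x":22,"y":8,"z":2,"wx":-0,"wy":-0,"wz":-0.131}
{"x":20,"y":11,"z":2,"wx":0,"wy":-0,"wz":-0.131}
{"x":19,"y":14,"z":1,"wx":0,"wy":-0.001,"wz":-0.131}
{"x":17,"y":16,"z":1,"wx":0,"wy":-0,"wz":-0.131}
{"x":14,"y":18,"z":2,"wx":0,"wy":-0.001,"wz":-0.131}
{"x":12,"y":20,"z":1,"wx":0,"wy":-0,"wz":-0.131}
{"x":9,"y":21,"z":2,"wx":0,"wy":-0.001,"wz":-0.131}
{"x":7,"y":22,"z":1,"wx":0,"wy":-0,"wz":-0.13}
{"x":3,"y":23,"z":2,"wx":0,"wy":-0.001,"wz":-0.131}
-- [0.4854 0.2543 0.2699]
```

The basket hangs level, with the bail at z 0.167 on both sides of the hook. On to the flap.

Emit:
drive_tool(
  commands=[
    {"x":23,"y":0,"z":2,"wx":0,"wy":0,"wz":-0.131,"jaw":60},
    {"x":23,"y":3,"z":2,"wx":0,"wy":0,"wz":-0.131,"jaw":60},
    {"x":22,"y":6,"z":2,"wx":0,"wy":0,"wz":-0.131,"jaw":60},
    {"x":22,"y":8,"z":2,"wx":0,"wy":0,"wz":-0.131,"jaw":60},
    {"x":20,"y":11,"z":2,"wx":0,"wy":0,"wz":-0.131,"jaw":60},
  ],
)

```text
t: 9.05
position: [0.5005, 0.0935, 0.2787]
eef_rot: [[-0.672, 0.74, -0.005], [0.74, 0.672, 0.001], [0.004, -0.003, -1.0]]
force: [-0.3, -1.0, -0.1]
grip_width: 0.0602
finger_force: 0.0
```

Emit:
drive_tool(
  commands=[
    {"x":19,"y":14,"z":1,"wx":0,"wy":0,"wz":-0.131,"jaw":60},
    {"x":17,"y":16,"z":1,"wx":0,"wy":0,"wz":-0.131,"jaw":60},
    {"x":14,"y":18,"z":2,"wx":0,"wy":0,"wz":-0.131,"jaw":60},
    {"x":12,"y":20,"z":1,"wx":0,"wy":0,"wz":-0.131,"jaw":60},
    {"x":9,"y":21,"z":2,"wx":0,"wy":0,"wz":-0.131,"jaw":60},
  ],
)

```text
t: 9.55
position: [0.4896, 0.2087, 0.2719]
eef_rot: [[-0.984, 0.177, -0.004], [0.177, 0.984, -0.0], [0.004, -0.001, -1.0]]
force: [-0.2, 0.8, -0.2]
grip_width: 0.0605
finger_force: 0.0
```

Emit:
drive_tool(
  commands=[
    {"x":7,"y":22,"z":1,"wx":0,"wy":0,"wz":-0.13,"jaw":60},
    {"x":3,"y":23,"z":2,"wx":0,"wy":0,"wz":-0.131,"jaw":60},
    {"x":0,"y":0,"z":0,"wx":0,"wy":0,"wz":0,"jaw":60},
    {"x":0,"y":0,"z":0,"wx":0,"wy":0,"wz":0,"jaw":60},
  ],
)

```text
t: 9.95
position: [0.4853, 0.2538, 0.2694]
eef_rot: [[-0.997, -0.077, -0.004], [-0.077, 0.997, -0.001], [0.004, -0.001, -1.0]]
force: [0.6, -0.2, -1.0]
grip_width: 0.0595
finger_force: 0.0
```

```bash
python3 w.py w8 flap_bar flap_hinge stand
python3 - <<'E'
from p import *
np.set_printoptions(precision=4,suppress=True)
Z=np.load('pics/w8.npz'); C=(*cam('wrist')[:2],Z['R'],Z['o']); s=r.get_state(); print(s['eef_rot'])
P=cloud(C,Z['dep'],Z['dep']>0)
m=(P[:,2]>.14)&(P[:,2]<.165)&(abs(P[:,0]-.49)<.06)&(abs(P[:,1]-.255)<.04);Q=P[m]
print(len(Q),np.median(Q,0),Q.max(0),cv2.minAreaRect((Q[:,:2]*1000).astype(np.float32)),cv2.fitLine(Q[:,:2].astype(np.float32),2,0,.01,.001).ravel())
E
```

```text
9.95 [0.4853 0.2538 0.2694] 0.022049477916724475
flap_bar 0.92 [317.184 208.32 ] [0.49   0.2545 0.149 ] depth 0.24805386 [0.4889 0.2544 0.1525]
flap_hinge 0.68 [250.88 185.  ] [0.4965 0.1739 0.05  ] depth 0.34462193 [0.496  0.1744 0.0525]
stand 0.77 [261.12 178.32] [0.4977 0.177  0.    ] depth 0.31820878 [0.4819 0.1911 0.0764]
[[-0.9972 -0.0753 -0.0011]
 [-0.0753  0.9972  0.0005]
 [ 0.001   0.0006 -1.    ]]
1094 [0.4866 0.2573 0.1527] [0.5329 0.2654 0.156 ] ((491.4792175292969, 254.1893310546875), (82.53633880615234, 18.597707748413086), 4.529428005218506) [0.9965 0.084  0.488  0.2568]
```

View pics/w8.png

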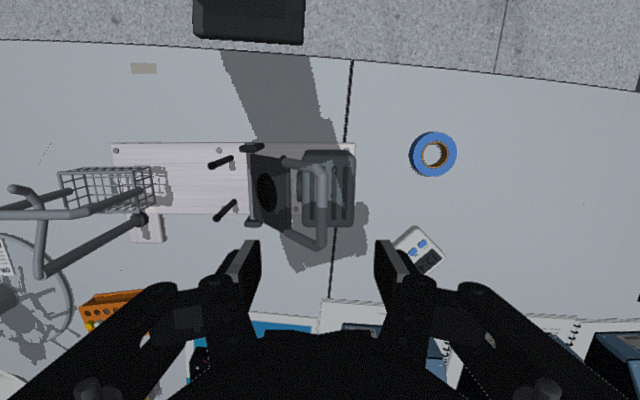

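The wrist view shows the flap leaning to the lamp, with its bar at column ~321, rows 170–245, between the fingers. Bar at (0.490,0.2565,0.149), hinge at ~(0.4965,0.1735), matching the 0.7 rad geometry.

Emit:
drive_tool(
  commands=[
    {"x":-5,"y":2.5,"z":30,"wx":0,"wy":0,"wz":0,"jaw":45},
    {"x":0,"y":0,"z":40,"wx":0,"wy":0,"wz":0,"jaw":45},
    {"x":0,"y":0,"z":30,"wx":0,"wy":0,"wz":0,"jaw":45},
    {"x":0,"y":0,"z":14,"wx":0,"wy":0,"wz":0,"jaw":45},
    {"x":0,"y":0,"z":0,"wx":0,"wy":0,"wz":0,"jaw":45},
  ],
  newtons=40,
)

```text
t: 10.65
position: [0.4895, 0.2559, 0.155]
eef_rot: [[-0.997, -0.076, -0.005], [-0.076, 0.997, -0.001], [0.005, -0.0, -1.0]]
force: [0.1, 0.9, 0.4]
grip_width: 0.0454
finger_force: 0.0
```

```bash
python3 w.py w9 flap_bar flap_hinge
python3 - <<'E'
from p import *
np.set_printoptions(precision=4,suppress=True)
Z=np.load('pics/w9.npz'); C=(*cam('wrist')[:2],Z['R'],Z['o']); s=r.get_state()
T=(cloud(C,Z['dep'],Z['dep']>0)-s['position'])@s['eef_rot']
m=(abs(T[:,1])<.014)&(abs(T[:,2]-.003)<.015)&(T[:,0]>.005)&(T[:,0]<.03);Q=T[m]
print(len(Q),np.percentile(Q,[5,50,95],axis=0))
E
```

```text
10.65 [0.4895 0.2559 0.155 ] 0.05485547867094888
flap_bar 0.73 [319.104 270.2  ] [0.4912 0.2573 0.149 ] depth 0.13536833 [0.4886 0.2571 0.1537]
flap_hinge 0.7 [220.928 210.8  ] [0.4975 0.1766 0.05  ] depth 0.2264821 [0.4944 0.1796 0.0592]
1012 [[ 0.0064 -0.003   0.0048]
 [ 0.018   0.0012  0.0061]
 [ 0.0289  0.0055  0.0086]]
```

Emit:
drive_tool(
  commands=[
    {"x":0,"y":1,"z":3,"wx":0,"wy":0,"wz":0,"jaw":20},
    {"x":0,"y":0,"z":0,"wx":0,"wy":0,"wz":0,"jaw":0},
    {"x":0,"y":0,"z":0,"wx":0,"wy":0,"wz":0,"jaw":0},
    {"x":0,"y":0,"z":0,"wx":0,"wy":0,"wz":0,"jaw":0},
    {"x":0,"y":0,"z":0,"wx":0,"wy":0,"wz":0,"jaw":0},
  ],
  newtons=40,
)

```text
t: 11.3
position: [0.4917, 0.2581, 0.1556]
eef_rot: [[-0.997, -0.077, 0.001], [-0.077, 0.997, 0.001], [-0.001, 0.001, -1.0]]
force: [-1.4, -1.9, 5.9]
grip_width: 0.0082
finger_force: 39.3
```

```bash
python3 w.py w10
python3 - <<'E'
from p import *
np.set_printoptions(precision=4,suppress=True)
Z=np.load('pics/w10.npz'); C=(*cam('wrist')[:2],Z['R'],Z['o']); s=r.get_state(); print(s['position'],s['force'],s['eef_rot'])
T=(cloud(C,Z['dep'],Z['dep']>0)-s['position'])@s['eef_rot']
m=(abs(T[:,1])<.014)&(abs(T[:,2]-.006)<.015)&(T[:,0]>.005)&(T[:,0]<.03);Q=T[m]
print(len(Q),np.percentile(Q,[5,50,95],axis=0))
# arc in stand y/z, 0.7->0, 12 rows
th=np.linspace(.7,0,15); y=130*np.sin(th); z=130*np.cos(th)
print(np.round(np.c_[np.diff(y),-np.diff(z)],1).tolist())
E
```

```text
11.3 [0.4917 0.2581 0.1556] 0.00258594433558561
[0.4917 0.2581 0.1555] [-0.4829 -2.6609  6.1649] [[-0.997  -0.0771  0.0011]
 [-0.0771  0.997   0.0009]
 [-0.0012  0.0008 -1.    ]]
1897 [[ 0.0069 -0.0118 -0.0066]
 [ 0.0114  0.0003  0.0022]
 [ 0.0279  0.0111  0.0141]]
[[-5.1, -4.1], [-5.3, -3.8], [-5.5, -3.5], [-5.6, -3.3], [-5.8, -3.0], [-5.9, -2.7], [-6.0, -2.4], [-6.2, -2.1], [-6.3, -1.8], [-6.3, -1.5], [-6.4, -1.1], [-6.4, -0.8], [-6.5, -0.5], [-6.5, -0.2]]
```

Emit:
drive_tool(
  commands=[
    {"x":0,"y":-5.1,"z":-4.1,"wx":0,"wy":0,"wz":0,"jaw":0},
    {"x":0,"y":-5.3,"z":-3.8,"wx":0,"wy":0,"wz":0,"jaw":0},
    {"x":0,"y":-5.5,"z":-3.5,"wx":0,"wy":0,"wz":0,"jaw":0},
    {"x":0,"y":-5.6,"z":-3.3,"wx":0,"wy":0,"wz":0,"jaw":0},
    {"x":0,"y":-5.8,"z":-3.0,"wx":0,"wy":0,"wz":0,"jaw":0},
  ],
)

```text
t: 11.85
position: [0.4936, 0.2318, 0.1736]
eef_rot: [[-0.997, -0.077, 0.001], [-0.077, 0.997, 0.004], [-0.001, 0.004, -1.0]]
force: [-1.1, 4.7, 6.2]
grip_width: 0.0084
finger_force: 39.1
```

Emit:
drive_tool(
  commands=[
    {"x":0,"y":-5.9,"z":-2.7,"wx":0,"wy":0,"wz":0,"jaw":0},
    {"x":0,"y":-6.0,"z":-2.4,"wx":0,"wy":0,"wz":0,"jaw":0},
    {"x":0,"y":-6.2,"z":-2.1,"wx":0,"wy":0,"wz":0,"jaw":0},
    {"x":0,"y":-6.3,"z":-1.8,"wx":0,"wy":0,"wz":0,"jaw":0},
    {"x":0,"y":-6.3,"z":-1.5,"wx":0,"wy":0,"wz":0,"jaw":0},
  ],
)

```text
t: 12.35
position: [0.4959, 0.1998, 0.1834]
eef_rot: [[-0.997, -0.077, 0.001], [-0.077, 0.997, 0.001], [-0.001, 0.001, -1.0]]
force: [0.5, 2.9, 4.7]
grip_width: 0.0081
finger_force: 40.9
```

Emit:
drive_tool(
  commands=[
    {"x":0,"y":-6,"z":-1.1,"wx":0,"wy":0,"wz":0,"jaw":0},
    {"x":0,"y":-6,"z":-0.8,"wx":0,"wy":0,"wz":0,"jaw":0},
    {"x":0,"y":-5,"z":-0.4,"wx":0,"wy":0,"wz":0,"jaw":0},
    {"x":0,"y":-3,"z":-0.1,"wx":0,"wy":0,"wz":0,"jaw":0},
    {"x":0,"y":0,"z":0,"wx":0,"wy":0,"wz":0,"jaw":0},
  ],
)

```text
t: 12.85
position: [0.4973, 0.1795, 0.185]
eef_rot: [[-0.997, -0.077, 0.0], [-0.077, 0.997, 0.0], [-0.0, 0.0, -1.0]]
force: [1.2, 0.7, 4.1]
grip_width: 0.0087
finger_force: 41.7
```

```bash
python3 w.py w11 flap_bar flap_hinge
python3 - <<'E'
from p import *
np.set_printoptions(precision=4,suppress=True)
s=r.get_state();print(s['position'],s['force'],s['grip_width'])
for n in ['top','scene']:
    im,dep=viewer.get_image(n); save(im,n+'2.png'); np.savez(f'pics/{n}2',im=im,dep=dep)
    C=cam(n)
    for t,z in [('flap_bar',.18),('flap_hinge',.05)]:
        for l in spot_point(t,n)[:1]: print(n,t,l['score'],atz(C,px(l['location']),z))
Z=np.load('pics/w11.npz'); C=(*cam('wrist')[:2],Z['R'],Z['o'])
o=np.array([.4965,.174,0]);ex=np.array([.997,.077,0]);ey=np.array([-.077,.997,0])
P=cloud(C,Z['dep'],Z['dep']>0)-o; A=np.c_[P@ex,P@ey,P[:,2]]
m=(abs(A[:,0])<.055)&(abs(A[:,1])<.05)&(A[:,2]>.04)&(A[:,2]<.19); Q=A[m]
for lo in np.arange(.04,.19,.01):
    q=Q[(Q[:,2]>=lo)&(Q[:,2]<lo+.01)]
    if len(q)>5: print(round(lo,2),len(q),np.percentile(q[:,1],[5,50,95]),np.percentile(q[:,0],[5,95]))
a=cv2.imread('pics/scene2.png')[130:260,210:370]; cv2.imwrite('pics/c3.png',np.hstack([cv2.resize(a,(480,390),interpolation=2)]))
E
```

```text
12.85 [0.4973 0.1795 0.185 ] 0.008872379134136603
flap_bar 0.69 [315.008 266.52 ] [0.5136 0.1798 0.149 ] depth 0.1337009 [0.4941 0.1786 0.1847]
flap_hinge 0.67 [311.68 197.8 ] [0.4972 0.1748 0.05  ] depth 0.13014516 [0.4623 0.1746 0.1794]
flap_hinge 0.66 [525.376 152.   ] [0.4393 0.3653 0.05  ] depth 0.2826359 [0.4406 0.3879 0.0197]
[0.4973 0.1801 0.1849] [2.0043 1.2284 3.346 ] 0.008065486618741353
top flap_hinge 0.85 [[0.495  0.1717 0.05  ]]
scene flap_bar 0.79 [[0.5028 0.1821 0.18  ]]
scene flap_hinge 0.92 [[0.4946 0.1758 0.05  ]]
0.04 98 [-0.0351  0.0003  0.0377] [-0.0326  0.0303]
0.05 287 [-0.0337  0.0005  0.0361] [-0.0505  0.0301]
0.06 313 [-0.0336  0.0007  0.036 ] [-0.0475  0.0291]
0.07 141 [-0.0355 -0.0007  0.0376] [-0.0379  0.03  ]
0.08 421 [-0.0368  0.0003  0.0391] [-0.0327  0.034 ]
0.09 14 [0.0006 0.0028 0.005 ] [-0.0384 -0.0377]
0.1 17 [0.0008 0.0029 0.0057] [-0.0385 -0.0373]
0.12 16 [-0.0001  0.0035  0.0077] [-0.0404 -0.0378]
0.13 38 [-0.0003  0.0033  0.0082] [-0.0404 -0.0369]
0.14 52 [0.0001 0.004  0.0082] [-0.0404 -0.037 ]
0.15 58 [0.0005 0.0041 0.0085] [-0.0404 -0.0368]
0.16 172 [-0.0065  0.0047  0.0192] [-0.0403 -0.0056]
0.17 748 [-0.0095  0.0052  0.0213] [-0.0393 -0.0056]
0.18 3027 [-0.0036  0.0057  0.0151] [-0.0315  0.0294]
```

View pics/w11.png

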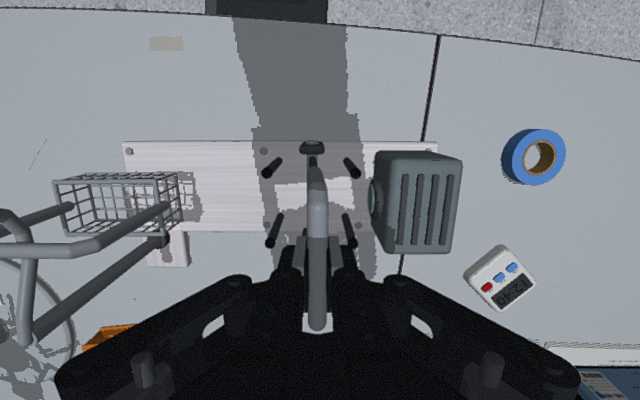

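The view shows the flap almost upright between the symmetric stop posts. The legs and posts give about 0.03 rad of lamp-side lean left, so 4 mm more.

Emit:
drive_tool(
  commands=[
    {"x":0,"y":-2,"z":0,"wx":0,"wy":0,"wz":0,"jaw":0},
    {"x":0,"y":-2,"z":0,"wx":0,"wy":0,"wz":0,"jaw":0},
    {"x":0,"y":0,"z":0,"wx":0,"wy":0,"wz":0,"jaw":0},
    {"x":0,"y":0,"z":0,"wx":0,"wy":0,"wz":0,"jaw":0},
  ],
)

```text
t: 13.7
position: [0.4975, 0.1763, 0.185]
eef_rot: [[-0.997, -0.077, -0.0], [-0.077, 0.997, 0.001], [-0.0, 0.001, -1.0]]
force: [3.1, 2.8, 3.7]
grip_width: 0.0083
finger_force: 41.6
```

```bash
cat > f.py <<'E'
from h import *; import sys
np.set_printoptions(precision=4,suppress=True)
s=r.get_state();print(s['t'],s['position'],s['force'],s['grip_width'])
o=np.array([.4965,.174,0]);ex=np.array([.997,.077,0]);ey=np.array([-.077,.997,0])
L=[];B=[];Po=[]
for i in range(4):
    C=cam('wrist'); im,dep=viewer.get_image('wrist')
    P=cloud(C,dep,dep>0)-o; A=np.c_[P@ex,P@ey,P[:,2]]
    L.append(A[(A[:,0]>-.043)&(A[:,0]<-.034)&(abs(A[:,1])<.013)&(A[:,2]>.085)&(A[:,2]<.165)])
    B.append(A[(abs(A[:,0]+.02)<.012)&(abs(A[:,1])<.01)&(A[:,2]>.176)&(A[:,2]<.2)])
    Po.append(A[(abs(A[:,0])<.055)&(abs(A[:,1])>.025)&(abs(A[:,1])<.045)&(A[:,2]>.04)&(A[:,2]<.085)])
L,B,Po=map(np.vstack,(L,B,Po))
v=cv2.fitLine(L[:,1:].astype(np.float32),cv2.DIST_HUBER,0,.001,.001).ravel(); print('leg lean',v[0]/v[1],'leg y at z.05',v[2]+(.05-v[3])*v[0]/v[1],len(L))
p=np.median(Po[Po[:,1]>0,1]);q=np.median(Po[Po[:,1]<0,1]); c=(p+q)/2; b=np.median(B[:,1])
print('posts',p,q,'mid',c,'bar',b,'lean',(b-c)/.13)
save(im,'w12.png')
E
python3 f.py
```

```text
13.7 [0.4975 0.1763 0.185 ] [3.0536 2.8335 3.7115] 0.008345372385134964
leg lean 0.005214575 leg y at z.05 0.0015561768 953
posts 0.0344853501379226 -0.03238873288396052 mid 0.0010483086269810413 bar 0.002049478790050698 lean 0.007701308946689667
```

Emit:
drive_tool(
  commands=[
    {"x":0,"y":-0.8,"z":0,"wx":0,"wy":0,"wz":0,"jaw":0},
    {"x":0,"y":0,"z":0,"wx":0,"wy":0,"wz":0,"jaw":0},
    {"x":0,"y":0,"z":0,"wx":0,"wy":0,"wz":0,"jaw":0},
    {"x":0,"y":0,"z":0,"wx":0,"wy":0,"wz":0,"jaw":0},
    {"x":0,"y":0,"z":0,"wx":0,"wy":0,"wz":0,"jaw":0},
  ],
)

```text
t: 14.4
position: [0.4976, 0.1756, 0.185]
eef_rot: [[-0.997, -0.077, -0.0], [-0.077, 0.997, 0.001], [-0.0, 0.001, -1.0]]
force: [3.6, 1.9, 4.8]
grip_width: 0.0084
finger_force: 41.7
```

```bash
python3 f.py
python3 - <<'E'
from h import *
im,d=viewer.get_image('scene'); save(im,'s3.png'); a=cv2.imread('pics/s3.png')[120:300,190:390]; cv2.imwrite('pics/c4.png',cv2.resize(a,None,fx=3,fy=3,interpolation=2))
E
```

```text
14.4 [0.4976 0.1756 0.185 ] [3.6112 1.896  4.7823] 0.008388482808943113
leg lean 0.007291879 leg y at z.05 0.0010146516 946
posts 0.03448081218291526 -0.032416579332504344 mid 0.0010321164252054572 bar 0.0013235305237050412 lean 0.0022416469115352613
```

View pics/c4.png

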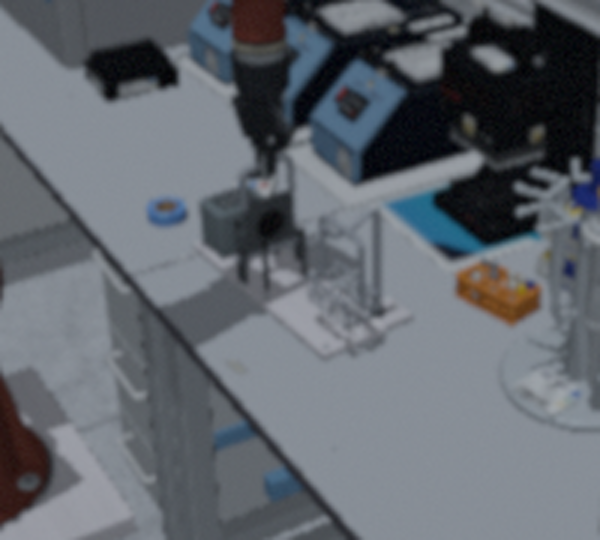

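The basket hangs on the hook (crop ~(345,280)). The gripper holds the flap upright (~(268,190)), with lean about 0.002–0.007 rad and at rest. Handing in.

```bash
python3 -c "
from plant import r
print(r.hand_in())"
```

```text
the job is handed in; nothing more can be done
None
```

The job is handed in: the basket hangs free on the hook, and the flap is held still in the gripper, upright to within about 0.01 rad by my camera measurements, at 14.4 s of the 54 s allowed.

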